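# Find the heavy side of a loaded vial tumbler and hold it down

## Task

First press the tumbler's yellow stop pedal right down, so that its drive cannot start. Then turn the tumbler's rotor slowly by hand, feel from its pull on the fingers which side is the heavy one (the closed sleeves are unevenly filled), and bring that side straight down so that the rotor cannot swing round when I undo its clamp knob. Finish while still holding it there, one of its caps gripped between the fingers, and leave the things standing around undisturbed.

Things in the scene. Friction and masses are not known exactly. Their poses are not given: they have to be found in the camera images.
- tumbler: vial tumbler, fixed: white drive housing (118 x 132 mm, top 210 mm up) on a grey base plate (250 x 190 mm, top 18 mm up), rotor in front of it on a level shaft 155 mm up. Origin on the bench straight below the rotor's centre; x along the shaft into the housing, y to the left as seen facing the rotor, z up. The housing begins at x = 57 mm, the plate spans x -65 to 185, y -95 to 95 mm.
- rotor_center (a point): centre of the rotor, on the shaft axis in the rotor's mid-plane, 155 mm above the bench. The closed sleeves are unevenly filled: this pulls the rotor's heavy side down with 0.35 to 0.47 N m when that side is level with the shaft, less (as the sine) towards top and bottom. The heavy side cannot be seen, lies anywhere round the rotor, also between sleeves, and never starts at the bottom.
- rotor: the rotor: aluminium disc (radius 54, 32 mm thick), black clamp knob on its face (front 40 mm before mid-plane), six black sleeves (22 mm thick) like spokes, 60 degrees apart, each with a ribbed cap 32 mm in diameter: middle 98 mm, end 114 mm from the axis. Five caps white, one red. Origin on the axis in mid-plane, x as the tumbler's, z to the red cap. Turns without limit either way about x.
- red_cap (a point): middle of the red cap, 98 mm from the shaft axis, 32 mm in diameter. The rotor's filling never shifts, so the heavy side keeps its angle from this cap, a different one each time.
- shaft (a joint): angle of the drive shaft behind the rotor, rad, clockwise seen facing the rotor. The gearing drags on it with 0.55 N m, so the rotor stays where it is left. A springy coupling (5 N m/rad) joins rotor and shaft: the rotor yields up to 0.2 rad before the shaft follows and springs back as much when let go. A finger that halts after slow turning still feels weight plus most of the drag.
- pedal_base: the yellow base of the stop pedal, 130 x 86 mm, fixed on the bench. Origin on the bench; x runs along the pedal towards its hinge, y across it, z up. The base reaches from x = -10 to x = 120 mm; the hinge lies at x = 100 mm, 30 mm above the bench.
- pedal (a joint): angle of the pedal's tread about its hinge: 0 when up, 0.30 rad when fully down on its stop; a spring pushes it back up. Pressing it on the pad needs about 2 N to start and 6 N at the stop.
- pedal_pad (a point): a point in the middle of the black ribbed pad, on its top, near the free end of the tread, which is the end turned away from the hinge. It is 75 mm from the hinge, 60 mm above the bench when up, and goes down 22 mm to the stop. The tread is 70 mm wide, slopes down to the hinge by 0.30 rad when up and is level when down.
- septa_jar: bystander: small white jar with blue-banded label, 48 mm in diameter, 60 mm high; origin under it

How it is judged (in metres and radians):
On the way, in this order (a step that is already met when the one before it is completed fails the run):
1. the pedal is pressed down to its stop (value of joint pedal above 0.27 rad), for 0.1 s.
2. after that the rotor is turned by hand (distance of red_cap from where it was at the start of the episode above 0.025 m and contact force between the fingers and rotor above 0.3 N).
At the end, for the whole second after the job is handed in: The rotor's heavy side (the centre of the uneven filling, a hidden point filling_c0 that lies 44 mm from the shaft axis) points straight down within 20 degrees, the rotor is at rest and gripped between the fingers with over 8 N, and the pedal is up again (z of filling_c0 in the frame of rotor_center below -0.0413 m and contact force between the fingers and rotor above 8 N and angular speed of rotor below 0.1 rad/s and value of joint pedal below 0.05 rad); the arm keeps its last pose, push and grip.
It fails at once if the rotor and its shaft are spun faster than half a turn a second (velocity of joint shaft above 3.2 rad/s or velocity of joint shaft below -3.2 rad/s).
It fails at once if a thing standing around is pushed more than 3 cm or knocked over (distance of septa_jar from where it was at the start of the episode above 0.03 m or angle between septa_jar's own z axis and vertical above 0.4 rad).
It also fails if it takes over 72 s, if anything falls off the work surface, if the arm or the gripper's body presses on something with over 40 N, if the wrist force passes 120 N, or if a joint passes its speed limit or range.

## Robot

A 6-joint arm with a two-finger parallel gripper is mounted at the origin on a cart in front of the work surface, level with it; the furniture and walls round the work are solid. World frame = base frame: x ahead of the robot, y to its left, z up, the work surface at z = 0. Lengths are in mm, angles in rad, forces in N, time in s.
With the tool pointing down it reaches from about 400 to 925 mm from the base axis. Payload 12.5 kg.
Tool frame: the origin (TCP) lies on the mounting face of the last link; the fingertips stand 190 mm ahead of it and the grasp point (between the pads) lies 171 mm ahead of it; z points along the fingers, y is the line along which they close (so a half turn about z gives the same grasp; the last joint's range is limited). The gripper opens to 95 mm and grips with 3 to 60 N. Pads are 20 mm wide; open, the fingers measure 119 mm over their backs; the gripper's body (75 mm by 180 mm) begins 59 mm behind the grasp point.
Start: joints at [1.225, 0.491, 1.559, -0, 1.092, -0.106], TCP at [148.418, 607.122, 404.761] pointing down, gripper open.
Joint ranges: [-3.1, 3.1], [-0.84, 2.19], [0.05, 2.79], [-1.13, 4.28], [0.06, 2.93], [-2.69, 2.69]. Speed limits (rad/s): [2.22, 2.22, 2.79, 3.14, 3.14, 3.14].

## Interface

Orientations are given as [roll, pitch, yaw] about the fixed x, y, z axes, in that order (R = Rz(yaw) Ry(pitch) Rx(roll)).
In Python, from cell import * gives the robot as it stands.
- The arm moves only by the tool arm_command, never from a script. Its argument "rows" is a list that holds one entry, the list of rows, each a list of 7 numbers: the shift along the tool's x, y, z normalised to -1 to 1, where 1 is 0.15 m, then the turn, a rotation vector about the tool's x, y, z normalised to -1 to 1, where 1 is 360 degrees, then the opening, from -1 (shut) to 1 (fully open). A call has 1 to 10 rows; each row is the pose to reach, as a shift and turn from the pose commanded when the call began, along the tool's axes at that moment, turning the shorter way round; what a row does not reach only later rows make up. A row lasts 1/12 s, in which the tool goes at most 41.7 mm and 7.16 degrees, less where a joint would pass 70% of its speed; a pose out of reach is approached as far as the arm can. A call with a number of a shift or a turn outside -1 to 1 is refused whole. A call with a gripper value outside its range is refused whole. The fingers move at their own pace and stop on an object; the grip force is fixed at half the most. Time passes only in rows, so rows that repeat a pose let the fingers close. It gives the time, the measured TCP pose, the force, the opening and the grip force at its end, in the units of the state.
- state(): the state, without advancing time (a new reading comes with each control period).
- read_camera(name): name is "scene" or "top" or "wrist"; returns (picture, depth): 384x512x3 uint8, red, green, blue; 384x512 float32, mm along the optical axis (not along the pixel's ray), 0 where there is no reading.
- get_calibration(name): a dict with "camera_matrix" (3x3 intrinsics, pixels), "position" and "orientation" of the camera in the world; the wrist camera has in their place "hand_eye" (4x4, takes a point from camera to tool coordinates, whose origin is the TCP and whose axes are the flange's). Camera axes: x right, y up, looking along -z (the intrinsics and any distortion apply to the point x, -y, -z); pixel columns grow to the right and rows downward; lengths in mm; the calibration is good to about 2 mm. A picture is of the moment at which its call begins: read the wrist's pose just before it. get_calibration takes no time and is no camera call.
- job_done(): hands the job in; it is judged then, once.
The state is a dict: "t": time; "joints": joint angles; "qvel": joint speeds; "tau": joint torques, N m; "eef_pos": TCP position; "tcp_rot": TCP orientation; "ft_force": force on the tool from outside, world axes, zero at the start; "moment": the same for the moment, N m; "opening": opening from 0.0 (shut) to 1.0 (fully open); "grip_force": force on a finger pad.
Only numpy, scipy, OpenCV 4.12 (cv2) and the standard library are available. Lean on these libraries where they do the work, as an engineer would, in place of code of your own. Each camera call takes 0.05 s, during which the arm holds its last target. There are 200 camera calls.

## Working session

There is one attempt and no reset: what is moved stays moved. The work goes in short steps, Python scripts to look and compute and a tool call to move; the robot and the scene stay as the last step left them, time stands still between calls to the robot, and variables do not carry over. Pictures are saved under pics/ and viewed, at most 10 in all, crops included, and the job is handed in when it is done.

Besides the shell and the picture viewer there is one more tool, called after ">>>" as a command line: name --argument value ..., lists and objects as JSON in quotes. arm_command: Moves the arm, as the interface text tells. Its arguments: {"type":"object","properties":{"rows":{"type":"array","items":{"type":"array","items":{"type":"array","items":{"type":"number","minimum":-1,"maximum":1}}}}},"required":["rows"]}

```bash
mkdir -p pics; ls; python3 - <<'E'
from cell import *
import cv2,numpy as np
s=state();print(s)
for n in("scene","top"):
    p,d=read_camera(n);cv2.imwrite(f"pics/{n}0.png",p[:,:,::-1]);np.savez(f"pics/{n}0.npz",p=p,d=d);print(n,get_calibration(n))
print(get_calibration("wrist"))
a=cv2.imread("pics/scene0.png")
E
```

```text
pics
{'t': 0.0, 'joints': array([ 1.22542854e+00,  4.91554677e-01,  1.55945892e+00, -9.06322872e-06,
        1.09168837e+00, -1.05591432e-01]), 'qvel': array([-0.00222528, -0.0001874 ,  0.0009481 , -0.00269062,  0.00071206,
       -0.00018081]), 'tau': array([ 1.67505721e-03, -6.12613320e+01, -2.58176923e+01,  6.93643838e-02,
        4.82197548e-02, -7.11585653e-05]), 'eef_pos': array([148.38945936, 607.09183767, 404.16140268]), 'tcp_rot': array([-3.14048867e+00, -1.08922825e-04,  2.90182042e+00]), 'ft_force': array([0.22908277, 0.20132692, 0.2992958 ]), 'moment': array([-0.00056138, -0.04382861, -0.02697797]), 'grip_force': 0.0, 'opening': 0.9997175028236313}
scene {'camera_matrix': array([[393.82887624,   0.        , 251.63787375],
       [  0.        , 393.82887624, 190.84446951],
       [  0.        ,   0.        ,   1.        ]]), 'position': array([ 260.69521383, -642.66521485,  847.44011201]), 'orientation': array([ 0.71315556,  0.01859095, -0.52866246])}
top {'camera_matrix': array([[365.82381644,   0.        , 259.86588004],
       [  0.        , 365.82381644, 191.84623242],
       [  0.        ,   0.        ,   1.        ]]), 'position': array([ 354.69767421, -118.14375981, 1007.99563624]), 'orientation': array([ 0.22656714, -0.00175143, -1.6738418 ])}
{'camera_matrix': array([[271.52234993,   0.        , 255.44312104],
       [  0.        , 271.52234993, 193.71826345],
       [  0.        ,   0.        ,   1.        ]]), 'hand_eye': array([[ 4.08653545e-04,  9.69679783e-01,  2.44378707e-01,
         6.84131283e+01],
       [ 9.99997496e-01,  1.41430773e-04, -2.23339869e-03,
        -1.17246771e-01],
       [-2.20024422e-03,  2.44379008e-01, -9.69677297e-01,
         1.84822489e+01],
       [ 0.00000000e+00,  0.00000000e+00,  0.00000000e+00,
         1.00000000e+00]])}
```

View pics/scene0.png

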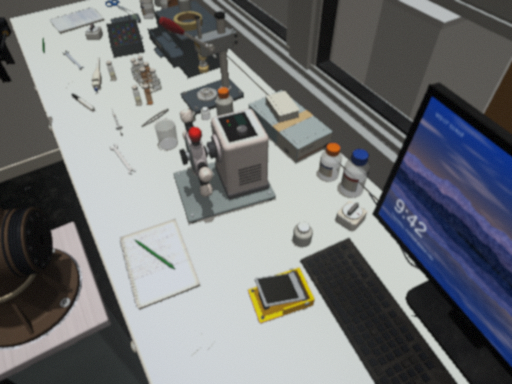

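View pics/top0.png

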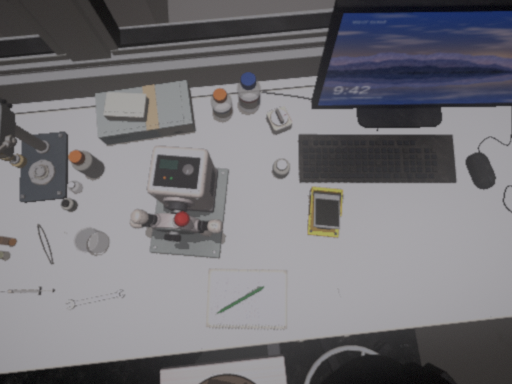

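The scene view shows the tumbler with the red cap near the top at (195,133), the pedal at (281,293) and the jar at (302,232). In the top view, the red cap is at (182,219), white caps at (139,218) and (214,226), the housing at (180,175), the pedal at (325,212) with its pad, and the jar at (282,167).

```bash
cat > h.py <<'E'
import numpy as np,cv2
from scipy.spatial.transform import Rotation as Ro
from cell import *
def cloud(n,d,s=None):
    c=get_calibration(n);K=c["camera_matrix"]
    v,u=np.mgrid[:384,:512]
    P=np.stack([(u-K[0,2])/K[0,0]*d,-(v-K[1,2])/K[1,1]*d,-d],-1)
    if n=="wrist":
        H=c["hand_eye"];P=P@H[:3,:3].T+H[:3,3]
        return P@Ro.from_euler("xyz",s["tcp_rot"]).as_matrix().T+s["eef_pos"]
    return P@Ro.from_euler("xyz",c["orientation"]).as_matrix().T+c["position"]
E
python3 - <<'E'
from h import *
np.set_printoptions(precision=1,suppress=True)
rng={}
for n in("top","scene"):
    z=np.load(f"pics/{n}0.npz");p=z["p"].astype(int);d=z["d"];P=cloud(n,d)
    r,g,b=p[...,0],p[...,1],p[...,2]
    ok=d>0
    def rep(nm,m):
        q=P[m&ok]
        if len(q)<5: print(n,nm,"few");return
        print(n,nm,len(q),"med",np.median(q,0),"min",np.percentile(q,2,0),"max",np.percentile(q,98,0))
    X,Y,Z=P[...,0],P[...,1],P[...,2]
    red=(r>120)&(g<70)&(b<70)
    if n=="top": red[:, :165]=0; red[:,200:]=0
    else: red[:, :180]=0;red[:,210:]=0
    rep("red",red)
    yel=(r>130)&(g>110)&(b<80)
    rep("yellow",yel&(Z<100)&(Z>-20))
    q=P[yel&ok&(Z<100)]
    if len(q)>20:
        print(cv2.minAreaRect(q[:,:2].astype(np.float32)))
        c=np.median(q,0)
        near=(abs(X-c[0])<90)&(abs(Y-c[1])<70)&(Z>25)&(r<110)&(g<110)&(b<110)
        rep("pad",near); qq=P[near&ok]; print(cv2.minAreaRect(qq[:,:2].astype(np.float32)))
        A=np.c_[qq[:,:2],np.ones(len(qq))];print("plane",np.linalg.lstsq(A,qq[:,2],rcond=None)[0]*np.array([100,100,1]))
    if n=="top":
        box=np.zeros_like(ok);box[150:180,268:295]=1;rep("jar",box&(Z>20))
        h=(Z>200)&(Z<220)&ok;h[:, :140]=0;h[:,230:]=0;h[205:]=0
        rep("house",h);print(cv2.minAreaRect(P[h][:,:2].astype(np.float32)))
        pl=(Z>10)&(Z<26)&ok;pl[:, :145]=0;pl[:,235:]=0;pl[:160]=0;pl[265:]=0
        rep("plate",pl);print(cv2.minAreaRect(P[pl][:,:2].astype(np.float32)))
        for nm,(u0,u1,v0,v1) in dict(capL=(128,148,206,230),capR=(206,223,217,237)).items():
            box=np.zeros_like(ok);box[v0:v1,u0:u1]=1;rep(nm,box&(Z>60)&(r>110))
E
python3 - <<'E'
import cv2,numpy as np
a=cv2.imread("pics/top0.png")[140:270,120:350];b=cv2.imread("pics/scene0.png")[100:330,160:330]
a=cv2.resize(a,None,fx=2.1,fy=2.1,interpolation=2);b=cv2.resize(b,None,fx=1.8,fy=1.8,interpolation=2)
h=max(a.shape[0],b.shape[0]);f=lambda i:cv2.copyMakeBorder(i,0,h-i.shape[0],0,0,0)
cv2.imwrite("pics/crop.png",np.hstack([f(a),f(b)]))
E
```

```text
top red 128 med [487.3  30.4 260.2] min [476.1  19.1 254.8] max [499.4  42.6 264.6]
top yellow 119 med [ 490.2 -282.8    9. ] min [ 454.4 -356.6    5.5] max [ 569.4 -271.2   36.3]
((510.6084289550781, -312.4699401855469), (81.94490814208984, 109.08235168457031), 78.43651580810547)
top pad 696 med [ 503.9 -311.9   53.9] min [ 463.8 -346.4   31.7] max [ 558.8 -278.5   66.6]
((512.036865234375, -309.6641845703125), (77.69632720947266, 104.39710998535156), 78.89100646972656)
plane [-31.2   3.7 222.3]
top jar 259 med [ 637.4 -205.8   46.1] min [ 620.4 -228.4   22.7] max [ 663.2 -185.4   61.5]
top house 4519 med [647.9  34.4 210.7] min [552.7 -94.8 200.6] max [998.1 110.4 214.5]
((775.194091796875, 14.008621215820312), (225.2913360595703, 463.71942138671875), 87.74292755126953)
top plate 2283 med [474.5  32.5  17.3] min [424.9 -49.7  13.1] max [649.4 159.2  21.2]
((554.4534912109375, 55.43495178222656), (190.7689971923828, 249.64869689941406), 79.50437927246094)
top capL 266 med [504.  127.4 238. ] min [492.6 110.4 142.6] max [519.8 172.3 247.3]
top capR 174 med [476.5 -28.4 183.5] min [462.6 -43.1 173.1] max [492.2 -12.6 188.9]
scene red 93 med [485.7  23.7 259.5] min [474.6  14.9 252.8] max [497.2  36.5 264.5]
scene yellow 682 med [ 478.8 -336.5   10.9] min [ 441.7 -366.6    6.9] max [ 570.8 -271.9   39.3]
((506.80322265625, -317.4742431640625), (84.19193267822266, 127.05317687988281), 78.19892883300781)
scene pad 915 med [ 502.1 -317.8   55.8] min [ 462.  -351.5   28.3] max [ 559.6 -285.3   67.4]
((509.6818542480469, -319.9503479003906), (83.2902603149414, 105.46548461914062), 77.29275512695312)
plane [-30.    7.2 228.2]
```

View pics/crop.png

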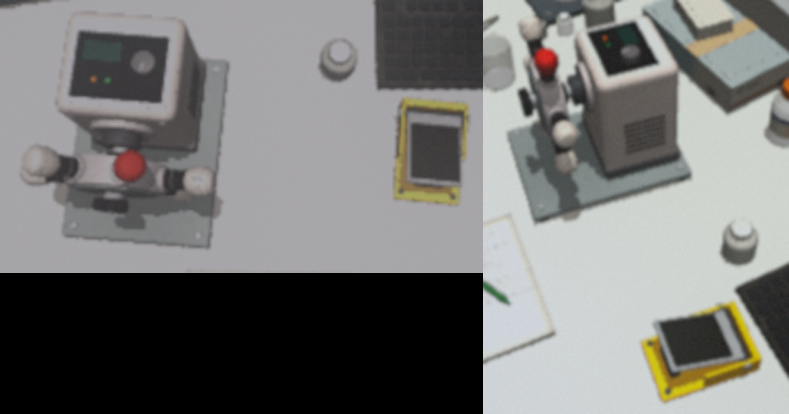

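Setup so far:
- **Rotor:** centre at about (495, 66), shaft axis turned about −10.3° from world x. The red cap sits about 24° clockwise from the top.
- **Pedal:** pad at about (482, −310, 60), with the hinge towards +x.

I'm moving towards the pedal with the fingers shut, passing high over the tumbler.

>>> arm_command --rows '[[[-0.3,-0.3,-0.64,0,0,0,-1],[-1,-1,-0.64,0,0,0,-1],[-1,-1,-0.64,0,0,0,-1],[-1,-1,-0.64,0,0,0,-1],[-1,-1,-0.64,0,0,0,-1],[-1,-1,-0.64,0,0,0,-1],[-1,-1,-0.64,0,0,0,-1]]]'

```text
t: 0.68
eef_pos: [260.2, 422.4, 502.7]
tcp_rot: [3.14, 0.002, 2.899]
ft_force: [0.5, 0.7, -0.0]
opening: 0.566
grip_force: 0.0
```

>>> arm_command --rows '[[[-1,-1,0,0,0,0,-1],[-1,-1,0,0,0,0,-1],[-1,-1,0,0,0,0,-1],[-1,-1,0,0,0,0,-1],[-1,-1,0,0,0,0,-1],[-1,-1,0,0,0,0,-1]]]'

```text
t: 1.18
eef_pos: [370.9, 240.6, 500.5]
tcp_rot: [-3.141, 0.0, 2.898]
ft_force: [-0.6, -0.1, 1.3]
opening: 0.145
grip_force: 0.0
```

>>> arm_command --rows '[[[-1,-1,0,0,0,0,-1],[-1,-1,0,0,0,0,-1],[-1,-1,0,0,0,0,-1],[-1,-1,0,0,0,0,-1],[-1,-1,0,0,0,0,-1],[-1,-1,0,0,0,0,-1]]]'

```text
t: 1.68
eef_pos: [481.3, 59.2, 500.0]
tcp_rot: [-3.141, 0.0, 2.898]
ft_force: [-0.7, 0.2, -0.5]
opening: 0.006
grip_force: 0.0
```

>>> arm_command --rows '[[[-0.61,-1,0,0,0,0,-1],[-0.61,-1,0,0,0,0,-1],[-0.61,-1,0,0,0,0,-1],[-0.61,-1,0,0,0,0,-1],[-0.61,-1,0,0,0,0,-1],[-0.61,-1,0,0,0,0,-1]]]'

```text
t: 2.18
eef_pos: [532.7, -106.1, 499.7]
tcp_rot: [3.141, -0.001, 2.899]
ft_force: [-0.3, 0.5, -0.2]
opening: 0.005
grip_force: 0.0
```

>>> arm_command --rows '[[[0,-1,0.4,0,0,0,-1],[0,-1,0.4,0,0,0,-1],[0,-1,0.4,0,0,0,-1],[0,-1,0.4,0,0,0,-1],[0,-1,0.4,0,0,0,-1],[0,-1,0.4,0,0,0,-1]]]'

```text
t: 2.68
eef_pos: [496.2, -249.8, 439.9]
tcp_rot: [3.14, -0.002, 2.9]
ft_force: [-0.7, 0.8, -0.5]
opening: 0.008
grip_force: 0.0
```

```bash
python3 -c "
from cell import *;s=state();print({k:s[k].round(3) for k in('joints','eef_pos','tcp_rot','ft_force','moment')},s['t'])"
```

```text
{'joints': array([-5.850e-01,  3.570e-01,  1.685e+00,  1.000e-03,  1.102e+00,
       -1.915e+00]), 'eef_pos': array([ 496.182, -249.775,  439.876]), 'tcp_rot': array([ 3.14e+00, -2.00e-03,  2.90e+00]), 'ft_force': array([-0.66 ,  0.779, -0.483]), 'moment': array([-0.002, -0.022, -0.041])} 2.6833
```

>>> arm_command --rows '[[[0,-0.41,1,0,0,0,-1],[0,-0.41,1,0,0,0,-1],[0,-0.41,1,0,0,0,-1],[0,-0.41,1,0,0,0,-1],[0,-0.41,1,0,0,0,-1],[0,-0.41,1,0,0,0,-1]]]'

```text
t: 3.18
eef_pos: [482.4, -308.3, 290.4]
tcp_rot: [3.14, -0.002, 2.902]
ft_force: [0.1, -0.1, 0.5]
opening: 0.005
grip_force: 0.0
```

>>> arm_command --rows '[[[0,0,0.2,0,0,0,-1],[0,0,0.25,0,0,0,-1],[0,0,0.3,0,0,0,-1],[0,0,0.33,0,0,0,-1],[0,0,0.33,0,0,0,-1],[0,0,0.33,0,0,0,-1]]]'

```text
t: 3.68
eef_pos: [482.1, -309.5, 242.3]
tcp_rot: [-3.141, 0.001, 2.902]
ft_force: [-0.1, 1.0, 2.5]
opening: 0.004
grip_force: 1.2
```

>>> arm_command --rows '[[[0,0,0.03,0,0,0,-1],[0,0,0.06,0,0,0,-1],[0,0,0.08,0,0,0,-1],[0,0,0.08,0,0,0,-1],[0,0,0.08,0,0,0,-1]]]'

```text
t: 4.1
eef_pos: [481.5, -309.9, 229.1]
tcp_rot: [3.141, -0.001, 2.902]
ft_force: [-4.2, 0.2, 5.4]
opening: 0.006
grip_force: 2.5
```

>>> arm_command --rows '[[[0,0,0.01,0,0,0,-1],[0,0,0.02,0,0,0,-1],[0,0,0.02,0,0,0,-1]]]'

```text
t: 4.35
eef_pos: [481.4, -309.8, 228.5]
tcp_rot: [-3.141, 0.001, 2.902]
ft_force: [-10.7, 5.2, 34.7]
opening: 0.006
grip_force: 17.4
```

The pedal is hard on its stop (tip height settled and force jumped to 35 N). I'll hold it briefly, lift, then go to a pre-grasp above the red cap.

>>> arm_command --rows '[[[0,0,0,0,0,0,-1],[0,0,-0.005,0,0,0,-1],[0,0,-0.2,0,0,0,-1],[0,0,-1,0,0,0,-1],[0,0,-1,0,0,0,-1],[0,0,-1,0,0,0,-1],[0,0,-1,0,0,0,-1]]]'

```text
t: 4.93
eef_pos: [482.2, -310.2, 382.8]
tcp_rot: [-3.137, 0.009, 2.902]
ft_force: [0.8, -0.7, 0.3]
opening: 0.004
grip_force: 0.0
```

>>> arm_command --rows '[[[0.2,0.78,-0.6,0,0,-0.0095,0.4],[0.2,0.78,-0.6,0,0,-0.0095,0.4],[0.2,0.78,-0.6,0,0,-0.0095,0.4],[0.2,0.78,-0.6,0,0,-0.0095,0.4],[0.2,0.78,-0.6,0,0,-0.0095,0.4]]]'

```text
t: 5.35
eef_pos: [480.2, -186.1, 469.1]
tcp_rot: [-3.141, 0.005, 2.964]
ft_force: [0.1, -0.9, 0.0]
opening: 0.296
grip_force: 0.0
```

>>> arm_command --rows '[[[0.2,0.8,0,-0.067,0,0,0.4],[0.2,0.8,0,-0.067,0,0,0.4],[0.2,0.8,0,-0.067,0,0,0.4],[0.2,0.8,0,-0.067,0,0,0.4],[0.2,0.8,0,-0.067,0,0,0.4],[0.2,0.8,0,-0.067,0,0,0.4]]]'

```text
t: 5.85
eef_pos: [472.7, -66.3, 465.4]
tcp_rot: [2.723, -0.0, 2.961]
ft_force: [-0.0, -0.9, 0.5]
opening: 0.684
grip_force: 0.0
```

```bash
python3 - <<'E'
from h import *
s=state();print({k:s[k].round(3) for k in('joints','eef_pos','tcp_rot','ft_force','moment')},s['t'],s['opening'])
p,d=read_camera("wrist");cv2.imwrite("pics/w1.png",p[:,:,::-1]);np.savez("pics/w1.npz",p=p,d=d,pos=s['eef_pos'],rot=s['tcp_rot'])
P=cloud("wrist",d,s);r,g,b=[p[...,i].astype(int) for i in range(3)]
m=(r>100)&(g<70)&(b<70)&(d>0);q=P[m];print(m.sum(),np.median(q,0),np.percentile(q,2,0),np.percentile(q,98,0))
E
```

```text
{'joints': array([-0.348,  0.221,  1.833,  0.445,  1.198, -1.925]), 'eef_pos': array([472.668, -66.29 , 465.435]), 'tcp_rot': array([ 2.723, -0.   ,  2.961]), 'ft_force': array([-0.011, -0.87 ,  0.517]), 'moment': array([-0.195, -0.04 , -0.051])} 5.85 0.6836099987564604
1015 [484.34670538  28.29889612 261.52467333] [473.01693889  17.20082445 252.09858241] [499.15358162  42.65081751 265.53043128]
```

View pics/w1.png

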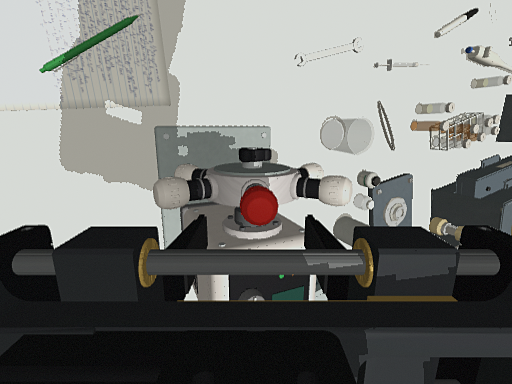

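The wrist view shows the red cap at (259,206), with white caps at (172,192) left and (335,190) right and the knob at (255,154). I'll fit the rotor model (caps as capped cylinders) to this depth cloud.

```bash
cat >> h.py <<'E'
from scipy.optimize import least_squares
def sdf(P,th,c,yaw):
    a=np.array([np.cos(yaw),np.sin(yaw),0]);y=np.array([-a[1],a[0],0])
    n=np.cos(th)*np.array([0,0,1])-np.sin(th)*y
    q=P-c;l=q@n;r=np.linalg.norm(q-np.outer(l,n),axis=1)
    dr=r-16;dl=abs(l-98)-16
    return np.minimum(np.maximum(dr,dl),0)+np.hypot(np.maximum(dr,0),np.maximum(dl,0))
def fit(P,x0,caps,band=8):
    x=np.array(x0,float)
    for b in(band*1.5,band,band*.6):
        D=np.array([sdf(P,x[4]+k*np.pi/3,x[:3],x[3]) for k in caps]);w=abs(D).argmin(0);m=abs(D).min(0)<b
        Q,w2=P[m],w[m]
        def f(x):
            D=np.array([sdf(Q,x[4]+k*np.pi/3,x[:3],x[3]) for k in caps]);return D[w2,range(len(Q))]
        r=least_squares(f,x,loss="soft_l1",f_scale=1.5,x_scale=[1,1,1,.01,.01]);x=r.x
    return x,[(w2==i).sum() for i in range(len(caps))],np.median(abs(r.fun))
E
python3 - <<'E'
from h import *
np.set_printoptions(precision=3,suppress=True)
x0=[495.4,66.1,155,-.18,np.radians(24)]
z=np.load("pics/w1.npz");s=dict(eef_pos=z["pos"],tcp_rot=z["rot"]);P=cloud("wrist",z["d"],s)
v,u=np.mgrid[:384,:512];col=z["p"].astype(int);bright=(col.max(-1)>90)
m=(z["d"]>0)&(v<218)&(P[...,2]>60)&bright
print(fit(P[m],x0,(-1,0,1)))
for n in("top","scene"):
    z=np.load(f"pics/{n}0.npz");P=cloud(n,z["d"]);m=(z["d"]>0)&(z["p"].max(-1)>90)&(np.linalg.norm(P-x0[:3],axis=-1)<140)
    print(n,fit(P[m],x0,(-1,0,1,2)))
E
```

```text
(array([494.206,  67.035, 155.665,  -0.182,   0.354]), [np.int64(898), np.int64(948), np.int64(1006)], np.float64(0.8598915370143292))
top (array([495.719,  65.799, 152.686,  -0.182,   0.345]), [np.int64(225), np.int64(191), np.int64(188), np.int64(39)], np.float64(1.057568147534056))
scene (array([494.816,  65.065, 154.138,  -0.18 ,   0.345]), [np.int64(150), np.int64(145), np.int64(164), np.int64(120)], np.float64(1.0873460416403447))
```

```bash
cat >> h.py <<'E'
C=np.array([494.8,66.2,155.]);YAW=-.182
AX=np.array([np.cos(YAW),np.sin(YAW),0]);YT=np.array([-AX[1],AX[0],0])
def pose(th,rad):
    n=np.cos(th)*np.array([0,0,1])-np.sin(th)*YT
    return C+n*(rad+171),Ro.from_matrix(np.c_[-AX,np.cross(-n,-AX),-n])
def rows(p0,R0,targets):   # targets (th,rad) -> shift/turn numbers from pose p0,R0
    out=[]
    for th,rad in targets:
        p,R=pose(th,rad);out.append(np.r_[R0.inv().apply(p-p0)/150,(R0.inv()*R).as_rotvec()/2/np.pi])
    return np.round(out,4)
def here():
    s=state();return s,s["eef_pos"],Ro.from_euler("xyz",s["tcp_rot"])
def torque(s):
    "torque of the tool on the rotor about AX (positive=clockwise), N m, and cap's angle by tool"
    F=-s["ft_force"];M=-s["moment"];n=-Ro.from_euler("xyz",s["tcp_rot"]).apply([0,0,1])
    th=np.arctan2(-n@YT,n[2])
    r=s["eef_pos"]-C;r3=n*98
    t1=np.cross(r/1000,F)@AX+M@AX
    t2=np.cross(r3/1000,F)@AX
    return th,t1,t2
E
python3 - <<'E'
from h import *
np.set_printoptions(precision=3,suppress=True)
for i in range(8):
    s,p,R=here();print(s["ft_force"],s["moment"],np.array(torque(s)));read_camera("wrist")
print(p,s["tcp_rot"]);print(rows(p,R,[(.35,120),(.35,98)]))
E
```

```text
[-0.268 -0.417  0.382] [-0.26   0.044  0.032] [ 0.419  0.172 -0.026]
[-0.28   0.593 -0.453] [-0.226  0.013 -0.007] [0.419 0.329 0.03 ]
[0.215 0.151 0.119] [-0.212  0.096 -0.011] [0.419 0.3   0.022]
[ 0.063 -0.084  0.06 ] [-0.18   0.022  0.017] [ 0.42   0.167 -0.004]
[ 0.411  0.161 -0.193] [-0.293  0.027  0.042] [0.42  0.34  0.013]
[-0.43   0.552 -0.121] [-0.261 -0.007 -0.004] [0.42  0.384 0.037]
[ 0.347 -0.107 -0.379] [-0.277  0.05   0.001] [ 0.42   0.218 -0.019]
[ 0.639 -0.339 -0.465] [-0.206  0.09  -0.041] [ 0.421  0.089 -0.038]
[472.367 -65.947 466.144] [2.721 0.    2.961]
[[ 0.012  0.105  0.323  0.011 -0.     0.   ]
 [ 0.012  0.095  0.469  0.011 -0.     0.   ]]
```

>>> arm_command --rows '[[[0.012,0.1,0.2,0.011,0,0,0.4],[0.012,0.1,0.32,0.011,0,0,0.4],[0.012,0.095,0.4,0.011,0,0,0.4],[0.012,0.095,0.469,0.011,0,0,0.4],[0.012,0.095,0.469,0.011,0,0,0.4]]]'

```text
t: 6.72
eef_pos: [477.9, -23.6, 406.4]
tcp_rot: [2.79, -0.003, 2.962]
ft_force: [-0.1, -0.2, 0.4]
opening: 0.704
grip_force: 0.0
```

>>> arm_command --rows '[[[0,0,0,0,0,0,-1],[0,0,0,0,0,0,-1],[0,0,0,0,0,0,-1],[0,0,0,0,0,0,-1],[0,0,0,0,0,0,-1],[0,0,0,0,0,0,-1]]]'

```text
t: 7.22
eef_pos: [478.0, -24.3, 408.1]
tcp_rot: [2.79, 0.001, 2.961]
ft_force: [0.2, -2.6, 1.3]
opening: 0.334
grip_force: 1.2
```

```bash
cat >> h.py <<'E'
import json,os
KB=.595
def dwell(tag,n=8,log=True):
    L=[]
    for i in range(n):
        s=state();th,a,b=torque(s);F=-s["ft_force"];nn=-Ro.from_euler("xyz",s["tcp_rot"]).apply([0,0,1])
        L.append([th,a-KB*np.sin(th),b,F@nn,F@AX,np.dot(s["eef_pos"]-C,nn)-171,(s["eef_pos"]-C)@AX,s["grip_force"],s["opening"]])
        read_camera("wrist")
    m=np.mean(L,0);print(tag,"th %.3f T %.3f (t2 %.3f) Frad %.1f Fax %.1f rad %.1f ax %.1f grip %.1f open %.2f"%tuple(m),"t",s["t"])
    if log: open("log.txt","a").write(json.dumps([tag,*m])+"\n")
E
python3 - <<'E'
from h import *
dwell("grasp",8,False)
s,p,R=here();print(p,s["tcp_rot"]);print(rows(p,R,[(t,98) for t in(.40,.45,.5,.55,.60,.65,.7)]))
E
```

```text
grasp th 0.352 T 0.017 (t2 -0.193) Frad -3.8 Fax 0.1 rad 98.3 ax -0.1 grip 26.4 open 0.32 t 7.5667
[478.0864031  -24.30262767 408.05656247] [2.78993076e+00 6.63068951e-04 2.96138946e+00]
[[-2.000e-04 -9.180e-02  3.900e-03 -7.700e-03 -0.000e+00  3.000e-04]
 [-0.000e+00 -1.812e-01  1.050e-02 -1.570e-02 -0.000e+00  3.000e-04]
 [ 1.000e-04 -2.702e-01  2.150e-02 -2.360e-02 -0.000e+00  3.000e-04]
 [ 3.000e-04 -3.585e-01  3.700e-02 -3.160e-02 -0.000e+00  3.000e-04]
 [ 5.000e-04 -4.459e-01  5.680e-02 -3.950e-02 -0.000e+00  3.000e-04]
 [ 6.000e-04 -5.322e-01  8.100e-02 -4.750e-02 -0.000e+00  3.000e-04]
 [ 8.000e-04 -6.172e-01  1.095e-01 -5.540e-02 -1.000e-04  3.000e-04]]
```

>>> arm_command --rows '[[[0,-0.09,0.002,-0.008,0,0,-1],[0,-0.179,0.009,-0.016,0,0,-1],[0,-0.268,0.02,-0.024,0,0,-1],[0,-0.356,0.036,-0.032,0,0,-1],[0,-0.4,0.045,-0.036,0,0,-1],[0,-0.444,0.056,-0.04,0,0,-1],[0,-0.444,0.056,-0.04,0,0,-1]]]'

```text
t: 8.2
eef_pos: [467.4, -84.1, 377.0]
tcp_rot: [2.537, 0.001, 2.96]
ft_force: [-3.4, -6.3, 8.7]
opening: 0.321
grip_force: 30.0
```

```bash
python3 - <<'E'
from h import *
dwell("cw",6)
E
```

```text
cw th 0.603 T 0.057 (t2 -0.131) Frad -11.8 Fax 1.1 rad 98.4 ax 0.2 grip 30.0 open 0.32 t 8.45
```

>>> arm_command --rows '[[[0,-0.09,0.002,-0.008,0,0,-1],[0,-0.179,0.009,-0.016,0,0,-1],[0,-0.268,0.02,-0.024,0,0,-1],[0,-0.356,0.036,-0.032,0,0,-1],[0,-0.356,0.036,-0.032,0,0,-1]]]'

```text
t: 8.92
eef_pos: [460.1, -125.1, 341.6]
tcp_rot: [2.334, 0.0, 2.959]
ft_force: [-3.9, -10.5, 12.9]
opening: 0.322
grip_force: 30.0
```

```bash
python3 - <<'E'
from h import *
dwell("cw",6);print(state()["joints"].round(2))
E
```

```text
cw th 0.805 T 0.156 (t2 -0.003) Frad -16.4 Fax 1.9 rad 98.4 ax 0.4 grip 30.0 open 0.32 t 9.1667
[-0.52  0.42  1.99  0.81  1.21 -2.4 ]
```

>>> arm_command --rows '[[[0,0.09,-0.006,0.008,0,0,-1],[0,0.179,-0.001,0.016,0,0,-1],[0,0.268,0.012,0.024,0,0,-1],[0,0.356,0.028,0.032,0,0,-1],[0,0.444,0.048,0.04,0,0,-1],[0,0.53,0.073,0.048,0,0,-1],[0,0.53,0.073,0.048,0,0,-1]]]'

```text
t: 9.8
eef_pos: [471.3, -59.8, 392.1]
tcp_rot: [2.642, 0.0, 2.963]
ft_force: [-0.8, -9.7, -5.6]
opening: 0.324
grip_force: 30.0
```

```bash
python3 - <<'E'
from h import *
dwell("ccw",6)
E
```

```text
ccw th 0.502 T -0.985 (t2 -0.843) Frad 1.6 Fax -0.9 rad 98.5 ax -0.1 grip 30.0 open 0.32 t 10.05
```

>>> arm_command --rows '[[[0,0.09,0.002,0.008,0,0,-1],[0,0.179,0.009,0.016,0,0,-1],[0,0.268,0.02,0.024,0,0,-1],[0,0.356,0.036,0.032,0,0,-1],[0,0.444,0.056,0.04,0,0,-1],[0,0.444,0.056,0.04,0,0,-1]]]'

```text
t: 10.6
eef_pos: [482.5, 1.2, 416.0]
tcp_rot: [2.892, -0.002, 2.963]
ft_force: [-0.4, -8.5, -4.6]
opening: 0.322
grip_force: 30.0
```

```bash
python3 - <<'E'
from h import *
dwell("ccw",6)
E
```

```text
ccw th 0.253 T -0.865 (t2 -0.748) Frad 4.6 Fax -1.6 rad 98.3 ax -0.2 grip 30.0 open 0.32 t 10.85
```

>>> arm_command --rows '[[[0,0.09,0.002,0.008,0,0,-1],[0,0.179,0.009,0.016,0,0,-1],[0,0.268,0.02,0.024,0,0,-1],[0,0.356,0.036,0.032,0,0,-1],[0,0.444,0.056,0.04,0,0,-1],[0,0.444,0.056,0.04,0,0,-1]]]'

```text
t: 11.4
eef_pos: [494.6, 66.3, 424.1]
tcp_rot: [-3.141, -0.003, 2.963]
ft_force: [1.5, -8.3, -3.2]
opening: 0.32
grip_force: 30.0
```

```bash
python3 - <<'E'
from h import *
dwell("ccw",6);print(state()["joints"].round(2))
E
```

```text
ccw th 0.002 T -0.916 (t2 -0.658) Frad 5.5 Fax -2.4 rad 98.1 ax -0.2 grip 30.0 open 0.32 t 11.65
[-0.    0.29  1.84  0.    1.02 -1.4 ]
```

>>> arm_command --rows '[[[0,0.09,0.002,0.008,0,0,-1],[0,0.179,0.009,0.016,0,0,-1],[0,0.268,0.02,0.024,0,0,-1],[0,0.356,0.036,0.032,0,0,-1],[0,0.444,0.056,0.04,0,0,-1],[0,0.444,0.056,0.04,0,0,-1]]]'

```text
t: 12.2
eef_pos: [506.6, 131.5, 415.6]
tcp_rot: [-2.89, -0.005, 2.963]
ft_force: [-0.5, -7.7, -1.1]
opening: 0.322
grip_force: 30.0
```

```bash
python3 - <<'E'
from h import *
dwell("ccw",7)
E
```

```text
ccw th -0.249 T -0.775 (t2 -0.537) Frad 5.0 Fax -1.8 rad 98.0 ax -0.3 grip 30.0 open 0.32 t 12.5
```

>>> arm_command --rows '[[[0,0.09,0.002,0.008,0,0,-1],[0,0.179,0.009,0.016,0,0,-1],[0,0.268,0.02,0.024,0,0,-1],[0,0.356,0.036,0.032,0,0,-1],[0,0.444,0.056,0.04,0,0,-1],[0,0.444,0.056,0.04,0,0,-1]]]'

```text
t: 13.05
eef_pos: [517.9, 192.7, 391.0]
tcp_rot: [-2.639, -0.005, 2.962]
ft_force: [0.7, -5.9, 1.0]
opening: 0.322
grip_force: 30.0
```

```bash
python3 - <<'E'
from h import *
dwell("ccw",7);print(state()["joints"].round(2))
E
```

```text
ccw th -0.500 T -0.576 (t2 -0.402) Frad 4.1 Fax -1.4 rad 97.8 ax -0.3 grip 30.0 open 0.32 t 13.35
[ 0.3   0.44  1.72 -0.46  1.27 -0.89]
```

>>> arm_command --rows '[[[0,0.09,0.002,0.008,0,0,-1],[0,0.179,0.009,0.016,0,0,-1],[0,0.268,0.02,0.024,0,0,-1],[0,0.356,0.036,0.032,0,0,-1],[0,0.444,0.056,0.04,0,0,-1],[0,0.444,0.056,0.04,0,0,-1]]]'

```text
t: 13.9
eef_pos: [527.6, 246.1, 351.9]
tcp_rot: [-2.388, -0.005, 2.961]
ft_force: [1.4, -3.5, 5.4]
opening: 0.32
grip_force: 30.0
```

```bash
python3 - <<'E'
from h import *
dwell("ccw",7);print(state()["joints"].round(2))
E
```

```text
ccw th -0.751 T -0.510 (t2 -0.436) Frad 0.1 Fax -2.1 rad 97.7 ax -0.3 grip 30.0 open 0.32 t 14.2
[ 0.4   0.56  1.66 -0.61  1.43 -0.74]
```

>>> arm_command --rows '[[[0,-0.09,0.002,-0.008,0,0,-1],[0,-0.179,0.009,-0.016,0,0,-1],[0,-0.268,0.02,-0.024,0,0,-1],[0,-0.356,0.036,-0.032,0,0,-1],[0,-0.444,0.056,-0.04,0,0,-1],[0,-0.53,0.08,-0.048,0,0,-1],[0,-0.53,0.08,-0.048,0,0,-1]]]'

```text
t: 14.83
eef_pos: [514.9, 179.2, 398.4]
tcp_rot: [-2.694, -0.001, 2.96]
ft_force: [1.3, -1.5, -6.5]
opening: 0.322
grip_force: 30.0
```

```bash
python3 - <<'E'
from h import *
dwell("cw",7)
E
```

```text
cw th -0.451 T 0.248 (t2 -0.012) Frad 8.8 Fax -1.8 rad 98.1 ax -0.6 grip 30.0 open 0.32 t 15.1333
```

>>> arm_command --rows '[[[0,-0.09,0.002,-0.008,0,0,-1],[0,-0.179,0.009,-0.016,0,0,-1],[0,-0.268,0.02,-0.024,0,0,-1],[0,-0.356,0.036,-0.032,0,0,-1],[0,-0.444,0.056,-0.04,0,0,-1],[0,-0.444,0.056,-0.04,0,0,-1]]]'

```text
t: 15.68
eef_pos: [503.6, 117.4, 419.4]
tcp_rot: [-2.943, -0.001, 2.961]
ft_force: [0.8, -1.2, -10.2]
opening: 0.32
grip_force: 30.0
```

```bash
python3 - <<'E'
from h import *
dwell("cw",7)
E
```

```text
cw th -0.201 T 0.170 (t2 -0.025) Frad 11.6 Fax -1.0 rad 98.5 ax -0.5 grip 30.0 open 0.32 t 15.9833
```

>>> arm_command --rows '[[[0,-0.09,0.002,-0.008,0,0,-1],[0,-0.179,0.009,-0.016,0,0,-1],[0,-0.268,0.02,-0.024,0,0,-1],[0,-0.356,0.036,-0.032,0,0,-1],[0,-0.444,0.056,-0.04,0,0,-1],[0,-0.444,0.056,-0.04,0,0,-1]]]'

```text
t: 16.53
eef_pos: [491.8, 51.8, 424.5]
tcp_rot: [3.089, -0.001, 2.961]
ft_force: [1.0, 1.3, -15.5]
opening: 0.321
grip_force: 30.0
```

```bash
python3 - <<'E'
from h import *
dwell("cw",7)
E
```

```text
cw th 0.050 T -0.031 (t2 -0.110) Frad 14.5 Fax -0.5 rad 98.9 ax -0.3 grip 30.0 open 0.32 t 16.8333
```

>>> arm_command --rows '[[[0,-0.09,0.002,-0.008,0,0,-1],[0,-0.179,0.009,-0.016,0,0,-1],[0,-0.268,0.02,-0.024,0,0,-1],[0,-0.356,0.036,-0.032,0,0,-1],[0,-0.444,0.056,-0.04,0,0,-1],[0,-0.444,0.056,-0.04,0,0,-1]]]'

```text
t: 17.38
eef_pos: [480.1, -13.2, 412.9]
tcp_rot: [2.838, -0.0, 2.961]
ft_force: [1.3, 5.8, -13.4]
opening: 0.32
grip_force: 30.0
```

```bash
python3 - <<'E'
from h import *
dwell("cw",7)
print(rows(*here()[1:],[(.3,98)]))
D=[json.loads(l) for l in open("log.txt")]
th=np.array([d[1] for d in D]);dr=np.array([1 if d[0]=="cw" else -1 for d in D])
for nm,k in(("T",2),("t2",3)):
    y=np.array([d[k] for d in D])
    A=np.c_[-np.sin(th),-np.cos(th),dr];x=np.linalg.lstsq(A,y,rcond=None)[0]
    print(nm,"W",np.hypot(x[0],x[1]),"alpha",np.arctan2(x[1],x[0]),"D",x[2],"res",(y-A@x).round(3))
    A=np.c_[A,np.ones(len(th))];x=np.linalg.lstsq(A,y,rcond=None)[0]
    print(nm,"W",np.hypot(x[0],x[1]),"alpha",np.arctan2(x[1],x[0]),"D",x[2:],"res",(y-A@x).round(3))
E
```

```text
cw th 0.301 T 0.094 (t2 -0.089) Frad 12.0 Fax 0.0 rad 99.2 ax -0.1 grip 30.0 open 0.32 t 17.6833
[[-0.0013 -0.0045  0.0078  0.0001 -0.0001  0.0005]]
T W 0.44428005205918564 alpha 0.956126720415846 D 0.47701164162153775 res [ 0.024  0.115 -0.066  0.027 -0.076 -0.01   0.097  0.057 -0.014 -0.002
 -0.133  0.039]
T W 0.8719185830099354 alpha 1.2541300735600454 D [0.47633903 0.42332999] res [-0.006  0.026 -0.075  0.058 -0.034  0.014  0.075 -0.037 -0.024  0.028
 -0.09   0.066]
t2 W 0.4282922347390024 alpha 1.0244768086011986 D 0.3001387230186817 res [-0.003  0.111 -0.115 -0.038  0.008  0.063  0.113 -0.02  -0.079 -0.011
 -0.033  0.027]
t2 W 0.5795106906537211 alpha 1.1664291181180346 D [0.29989773 0.15167615] res [-0.014  0.079 -0.119 -0.027  0.023  0.072  0.105 -0.054 -0.083 -0.
 -0.018  0.036]
```

The fit puts the heavy side about 55–58° clockwise from the red cap (W ≈ 0.44 N m, inside the stated range). I need to bring the red cap to about 2.17 rad clockwise, so I'm regripping on the next cap counter-clockwise.

>>> arm_command --rows '[[[0,0,0,0,0,0,0.4],[0,0,0,0,0,0,0.4],[0,0,0,0,0,0,0.4],[0,0,0,0,0,0,0.4],[0,0,-0.2,0,0,0,0.4],[0,0,-0.45,0,0,0,0.4],[0,0,-0.45,0,0,0,0.4]]]'

```text
t: 18.32
eef_pos: [476.8, -33.0, 483.1]
tcp_rot: [2.841, 0.009, 2.961]
ft_force: [0.1, 0.0, -0.0]
opening: 0.688
grip_force: 0.0
```

>>> arm_command --rows '[[[0,0.77,0.136,0.0557,0,0,0.4],[0,0.77,0.136,0.0557,0,0,0.4],[0,0.77,0.136,0.0557,0,0,0.4],[0,0.77,0.136,0.0557,0,0,0.4]]]'

```text
t: 18.65
eef_pos: [497.8, 86.9, 493.6]
tcp_rot: [-3.089, 0.004, 2.965]
ft_force: [-0.7, -0.5, 0.1]
opening: 0.701
grip_force: 0.0
```

>>> arm_command --rows '[[[0,0.77,0.136,0.0557,0,0,0.4],[0,0.77,0.136,0.0557,0,0,0.4],[0,0.77,0.136,0.0557,0,0,0.4],[0,0.77,0.136,0.0557,0,0,0.4]]]'

```text
t: 18.98
eef_pos: [518.4, 199.3, 464.5]
tcp_rot: [-2.738, -0.002, 2.965]
ft_force: [0.6, -0.1, -0.3]
opening: 0.698
grip_force: 0.0
```

>>> arm_command --rows '[[[0,0.77,0.136,0.0557,0,0,0.4],[0,0.77,0.136,0.0557,0,0,0.4],[0,0.77,0.136,0.0557,0,0,0.4],[0,0.77,0.136,0.0557,0,0,0.4],[0,0.77,0.136,0.0557,0,0,0.4]]]'

```text
t: 19.4
eef_pos: [535.8, 292.6, 401.3]
tcp_rot: [-2.394, -0.003, 2.963]
ft_force: [0.8, 0.2, 0.7]
opening: 0.7
grip_force: 0.0
```

```bash
python3 - <<'E'
from h import *
np.set_printoptions(precision=3,suppress=True)
s,p,R=here();print(p,s["tcp_rot"],s["t"])
p_,d=read_camera("wrist");P=cloud("wrist",d,s);v,u=np.mgrid[:384,:512]
m=(d>0)&(v<218)&(P[...,2]>60)&(p_.max(-1)>90)
print(fit(P[m],[*C,YAW,.3],(-1,0)))
print(fit(P[m],[*C,YAW,.3],(-2,-1,0)))
B=[]
for i in range(6):
    q=state();B.append(np.r_[q["moment"]@AX,q["ft_force"]]);read_camera("wrist")
print(np.mean(B,0),"pred",-KB*np.sin(torque(s)[0]),torque(s)[0])
E
```

```text
[535.782 292.553 401.299] [-2.394 -0.003  2.963] 19.4
(array([493.972,  65.457, 153.941,  -0.198,   0.282]), [np.int64(927), np.int64(928)], np.float64(0.8298495358541551))
(array([493.724,  65.12 , 154.717,  -0.188,   0.282]), [np.int64(931), np.int64(927), np.int64(927)], np.float64(0.8734760825874197))
[ 0.354 -0.174 -0.008  0.21 ] pred 0.40465823698250125 -0.7478961340113597
```

```bash
sed -i 's/^KB=.*/KB=.56/; s/^C=np.array.*;YAW=.*/C=np.array([494.3,65.6,154.8]);YAW=-.184/' h.py; python3 - <<'E'
from h import *
s,p,R=here();print(rows(p,R,[(-.765,125),(-.765,98.5)]))
E
```

```text
[[-3.400e-03  4.380e-02  2.836e-01  2.900e-03  4.000e-04  2.000e-04]
 [-2.900e-03  4.060e-02  4.602e-01  2.900e-03  4.000e-04  2.000e-04]]
```

>>> arm_command --rows '[[[-0.003,0.043,0.12,0.003,0,0,0.4],[-0.003,0.043,0.28,0.003,0,0,0.4],[-0.003,0.041,0.38,0.003,0,0,0.4],[-0.003,0.041,0.46,0.003,0,0,0.4],[-0.003,0.041,0.46,0.003,0,0,0.4]]]'

```text
t: 20.17
eef_pos: [528.2, 248.5, 347.2]
tcp_rot: [-2.374, -0.002, 2.96]
ft_force: [-0.6, -0.6, -0.1]
opening: 0.703
grip_force: 0.0
```

>>> arm_command --rows '[[[0,0,0,0,0,0,-1],[0,0,0,0,0,0,-1],[0,0,0,0,0,0,-1],[0,0,0,0,0,0,-1],[0,0,0,0,0,0,-1],[0,0,0,0,0,0,-1],[0,0,0,0,0,0,-1],[0,0,0,0,0,0,-1]]]'

```text
t: 20.83
eef_pos: [528.4, 250.2, 348.4]
tcp_rot: [-2.374, 0.0, 2.962]
ft_force: [-1.5, 1.4, 3.9]
opening: 0.32
grip_force: 30.0
```

```bash
python3 - <<'E'
from h import *
dwell("grasp2",3,False)
E
```

```text
grasp2 th -0.767 T -0.068 (t2 -0.167) Frad -3.7 Fax 0.6 rad 98.7 ax -0.2 grip 30.0 open 0.32 t 20.9333
```

>>> arm_command --rows '[[[0,-0.09,0.002,-0.008,0,0,-1],[0,-0.179,0.009,-0.016,0,0,-1],[0,-0.268,0.02,-0.024,0,0,-1],[0,-0.356,0.036,-0.032,0,0,-1],[0,-0.444,0.056,-0.04,0,0,-1],[0,-0.53,0.08,-0.048,0,0,-1],[0,-0.53,0.08,-0.048,0,0,-1]]]'

```text
t: 21.57
eef_pos: [516.4, 184.3, 395.9]
tcp_rot: [-2.679, 0.002, 2.96]
ft_force: [-1.1, 3.4, 4.8]
opening: 0.321
grip_force: 30.0
```

```bash
python3 - <<'E'
from h import *
dwell("cw1",5)
E
```

```text
cw1 th -0.465 T 0.085 (t2 -0.024) Frad -8.0 Fax 1.3 rad 98.6 ax 0.1 grip 30.0 open 0.32 t 21.7667
```

>>> arm_command --rows '[[[0,-0.09,0.002,-0.008,0,0,-1],[0,-0.179,0.009,-0.016,0,0,-1],[0,-0.268,0.02,-0.024,0,0,-1],[0,-0.356,0.036,-0.032,0,0,-1],[0,-0.444,0.056,-0.04,0,0,-1],[0,-0.444,0.056,-0.04,0,0,-1]]]'

```text
t: 22.32
eef_pos: [505.3, 122.6, 418.0]
tcp_rot: [-2.93, 0.001, 2.961]
ft_force: [-0.2, 3.6, 11.1]
opening: 0.317
grip_force: 30.0
```

```bash
python3 - <<'E'
from h import *
dwell("cw1",5)
E
```

```text
cw1 th -0.214 T 0.060 (t2 0.020) Frad -12.3 Fax 1.4 rad 98.5 ax 0.5 grip 30.0 open 0.32 t 22.5167
```

>>> arm_command --rows '[[[0,-0.09,0.002,-0.008,0,0,-1],[0,-0.179,0.009,-0.016,0,0,-1],[0,-0.268,0.02,-0.024,0,0,-1],[0,-0.356,0.036,-0.032,0,0,-1],[0,-0.444,0.056,-0.04,0,0,-1],[0,-0.444,0.056,-0.04,0,0,-1]]]'

```text
t: 23.07
eef_pos: [493.6, 56.6, 424.1]
tcp_rot: [3.102, 0.002, 2.961]
ft_force: [-0.6, 2.7, 16.3]
opening: 0.322
grip_force: 30.0
```

```bash
python3 - <<'E'
from h import *
dwell("cw1",5)
E
```

```text
cw1 th 0.038 T 0.103 (t2 0.136) Frad -17.8 Fax 1.8 rad 98.4 ax 1.0 grip 30.0 open 0.32 t 23.2667
```

>>> arm_command --rows '[[[0,-0.09,0.002,-0.008,0,0,-1],[0,-0.179,0.009,-0.016,0,0,-1],[0,-0.268,0.02,-0.024,0,0,-1],[0,-0.356,0.036,-0.032,0,0,-1],[0,-0.444,0.056,-0.04,0,0,-1],[0,-0.444,0.056,-0.04,0,0,-1]]]'

```text
t: 23.82
eef_pos: [482.0, -9.0, 413.3]
tcp_rot: [2.85, 0.002, 2.96]
ft_force: [-2.9, -2.3, 23.3]
opening: 0.314
grip_force: 30.0
```

```bash
python3 - <<'E'
from h import *
dwell("cw1",5)
E
```

```text
cw1 th 0.289 T 0.136 (t2 0.263) Frad -24.2 Fax 3.1 rad 98.3 ax 1.5 grip 30.0 open 0.32 t 24.0167
```

>>> arm_command --rows '[[[0.007,-0.09,-0.012,-0.008,0,0,-1],[0.007,-0.179,-0.005,-0.016,0,0,-1],[0.007,-0.268,0.006,-0.024,0,0,-1],[0.007,-0.356,0.022,-0.032,0,0,-1],[0.007,-0.444,0.042,-0.04,0,0,-1],[0.007,-0.444,0.042,-0.04,0,0,-1]]]'

```text
t: 24.57
eef_pos: [469.9, -69.9, 386.5]
tcp_rot: [2.598, -0.001, 2.96]
ft_force: [0.7, -1.5, 11.0]
opening: 0.321
grip_force: 30.0
```

```bash
python3 - <<'E'
from h import *
dwell("cw1",5);print(state()["joints"].round(2))
E
```

```text
cw1 th 0.541 T 0.270 (t2 0.326) Frad -10.3 Fax -0.6 rad 98.5 ax 0.8 grip 30.0 open 0.32 t 24.7667
[-0.37  0.32  1.95  0.61  1.08 -2.11]
```

>>> arm_command --rows '[[[0,-0.09,-0.004,-0.008,0,0,-1],[0,-0.179,0.003,-0.016,0,0,-1],[0,-0.268,0.014,-0.024,0,0,-1],[0,-0.356,0.03,-0.032,0,0,-1],[0,-0.444,0.05,-0.04,0,0,-1],[0,-0.444,0.05,-0.04,0,0,-1]]]'

```text
t: 25.32
eef_pos: [460.3, -122.3, 345.1]
tcp_rot: [2.346, -0.002, 2.961]
ft_force: [0.0, -3.8, 9.5]
opening: 0.321
grip_force: 30.0
```

```bash
cat >> h.py <<'E'
def fits():
    D=[json.loads(l) for l in open("log.txt")]
    k=np.array([int(d[0][-1]) if d[0][-1].isdigit() else 0 for d in D])
    thc=np.array([d[1] for d in D]);th=thc+k*np.pi/3;dr=np.array([1 if d[0][:2]=="cw" else -1 for d in D])
    for nm,c in(("T",2),("t2",3)):
        y=np.array([d[c] for d in D])
        if c==2: y=y+(.595-.56)*np.sin(thc)*(k==0)
        for ex in(0,1):
            f=lambda x:np.r_[(-x[0]*np.sin(th+x[1])+x[2]*dr+ex*(x[3]+x[4]*np.sin(thc))-y)/.07,(x[0]-.41)/.04,x[3:]/.1]
            r=least_squares(f,[.41,1,.5,0,0]);cov=np.linalg.inv(r.jac.T@r.jac)
            print(nm,ex,r.x.round(3),"sd a %.3f"%cov[1,1]**.5,"cost %.1f"%r.cost,(r.fun[:len(y)]*.07).round(2))
E
python3 - <<'E'
from h import *
dwell("cw1",5);print(state()["joints"].round(2))
fits()
E
```

```text
cw1 th 0.793 T 0.345 (t2 0.305) Frad -9.2 Fax -0.8 rad 98.6 ax 0.9 grip 30.0 open 0.32 t 25.5167
[-0.51  0.41  1.99  0.8   1.2  -2.38]
T 0 [0.423 1.011 0.476 0.    0.   ] sd a 0.076 cost 6.2 [-0.02 -0.12  0.07 -0.02  0.08  0.02 -0.09 -0.05  0.02  0.01  0.14 -0.04
 -0.03  0.01  0.01  0.04 -0.01  0.01]
T 1 [ 4.21e-01  1.02e+00  4.76e-01 -1.00e-03 -8.00e-03] sd a 0.100 cost 6.2 [-0.03 -0.12  0.07 -0.02  0.08  0.02 -0.09 -0.05  0.02  0.01  0.13 -0.04
 -0.03  0.01  0.01  0.04 -0.01  0.01]
t2 0 [0.379 1.315 0.312 0.    0.   ] sd a 0.091 cost 13.6 [ 0.09 -0.01  0.16  0.06 -0.02 -0.11 -0.19 -0.08  0.04 -0.    0.05  0.02
 -0.02 -0.03 -0.08 -0.13 -0.1   0.01]
t2 1 [ 0.434  1.431  0.3    0.062 -0.11 ] sd a 0.111 cost 8.7 [ 0.04 -0.06  0.15  0.05 -0.01 -0.08 -0.13  0.    0.06  0.    0.03 -0.01
  0.04  0.03 -0.03 -0.09 -0.07  0.03]
```

>>> arm_command --rows '[[[0,0,0,0,0,0,0.4],[0,0,0,0,0,0,0.4],[0,0,0,0,0,0,0.4],[0,0,0,0,0,0,0.4],[0,0,-0.2,0,0,0,0.4],[0,0,-0.45,0,0,0,0.4],[0,0,-0.45,0,0,0,0.4]]]'

```text
t: 26.15
eef_pos: [451.4, -170.7, 397.0]
tcp_rot: [2.353, 0.004, 2.961]
ft_force: [-0.4, 0.2, 0.5]
opening: 0.689
grip_force: 0.0
```

>>> arm_command --rows '[[[0,0.81,0.15,0.059,0,0,0.4],[0,0.81,0.15,0.059,0,0,0.4],[0,0.81,0.15,0.059,0,0,0.4],[0,0.81,0.15,0.059,0,0,0.4]]]'

```text
t: 26.48
eef_pos: [469.6, -63.8, 468.3]
tcp_rot: [2.728, 0.006, 2.965]
ft_force: [-0.1, -0.3, 1.1]
opening: 0.7
grip_force: 0.0
```

>>> arm_command --rows '[[[0,0.81,0.15,0.059,0,0,0.4],[0,0.81,0.15,0.059,0,0,0.4],[0,0.81,0.15,0.059,0,0,0.4],[0,0.81,0.15,0.059,0,0,0.4]]]'

```text
t: 26.82
eef_pos: [491.1, 55.4, 494.4]
tcp_rot: [3.097, 0.002, 2.967]
ft_force: [-0.5, 0.2, -0.8]
opening: 0.7
grip_force: 0.0
```

>>> arm_command --rows '[[[0,0.81,0.15,0.059,0,0,0.4],[0,0.81,0.15,0.059,0,0,0.4],[0,0.81,0.15,0.059,0,0,0.4],[0,0.81,0.15,0.059,0,0,0.4],[0,0.81,0.15,0.059,0,0,0.4]]]'

```text
t: 27.23
eef_pos: [512.9, 171.9, 475.1]
tcp_rot: [-2.821, -0.005, 2.966]
ft_force: [-0.0, -0.3, -0.2]
opening: 0.702
grip_force: 0.0
```

```bash
python3 - <<'E'
from h import *
np.set_printoptions(precision=3,suppress=True)
s,p,R=here();print(p,s["tcp_rot"],s["t"])
p_,d=read_camera("wrist");P=cloud("wrist",d,s);v,u=np.mgrid[:384,:512];cv2.imwrite("pics/w3.png",p_[:,:,::-1])
m=(d>0)&(v<218)&(P[...,2]>60)&(p_.max(-1)>90)
x=fit(P[m],[*C,YAW,1.77],(-3,-2,-1));print(x)
th=x[0][4]-2*np.pi/3;print(th,rows(p,R,[(th,125),(th,98.5)]))
E
```

```text
[512.932 171.926 475.142] [-2.821 -0.005  2.966] 27.2333
(array([494.019,  65.837, 154.813,  -0.185,   1.749]), [np.int64(919), np.int64(871), np.int64(975)], np.float64(0.8573641258726639))
-0.34551982662740777 [[-0.009  0.039  0.281  0.004 -0.     0.002]
 [-0.009  0.035  0.457  0.004 -0.     0.002]]
```

View pics/w3.png

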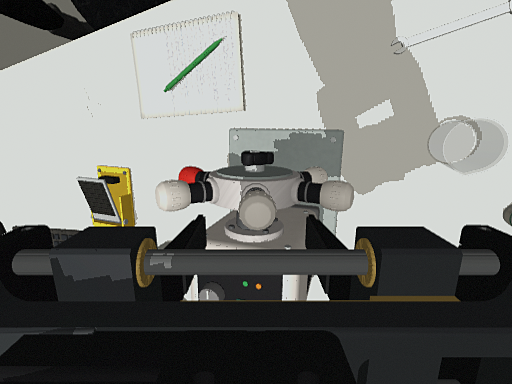

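The view matches the model: the gripped-to-be white cap is at (257,207), the red cap at (190,177) is low on the −y side, and the pedal (105,195) is up. Gripping this cap now.

>>> arm_command --rows '[[[-0.009,0.039,0.12,0.004,0,0.002,0.4],[-0.009,0.039,0.28,0.004,0,0.002,0.4],[-0.009,0.035,0.38,0.004,0,0.002,0.4],[-0.009,0.035,0.46,0.004,0,0.002,0.4],[-0.009,0.035,0.46,0.004,0,0.002,0.4]]]'

```text
t: 27.7
eef_pos: [510.8, 151.1, 408.1]
tcp_rot: [-2.796, -0.0, 2.947]
ft_force: [0.0, -0.0, 0.1]
opening: 0.702
grip_force: 0.0
```

>>> arm_command --rows '[[[0,0,0,0,0,0,-1],[0,0,0,0,0,0,-1],[0,0,0,0,0,0,-1],[0,0,0,0,0,0,-1],[0,0,0,0,0,0,-1],[0,0,0,0,0,0,-1],[0,0,0,0,0,0,-1],[0,0,0,0,0,0,-1]]]'

```text
t: 28.37
eef_pos: [511.2, 153.9, 410.3]
tcp_rot: [-2.796, 0.005, 2.95]
ft_force: [-0.0, 3.7, 2.7]
opening: 0.319
grip_force: 30.0
```

>>> arm_command --rows '[[[0,-0.09,0.002,-0.008,0,0,-1],[0,-0.179,0.009,-0.016,0,0,-1],[0,-0.268,0.02,-0.024,0,0,-1],[0,-0.356,0.036,-0.032,0,0,-1],[0,-0.444,0.056,-0.04,0,0,-1],[0,-0.53,0.08,-0.048,0,0,-1],[0,-0.53,0.08,-0.048,0,0,-1]]]'

```text
t: 28.95
eef_pos: [495.8, 74.9, 425.7]
tcp_rot: [-3.1, 0.004, 2.948]
ft_force: [2.5, 5.9, -3.2]
opening: 0.324
grip_force: 30.0
```

```bash
python3 - <<'E'
from h import *
dwell("cw2",5)
E
```

```text
cw2 th -0.045 T 0.422 (t2 0.466) Frad 1.8 Fax -0.7 rad 100.0 ax -0.2 grip 30.0 open 0.32 t 29.15
```

>>> arm_command --rows '[[[0,-0.09,0,-0.008,0,0,-1],[0,-0.179,0.006,-0.016,0,0,-1],[0,-0.268,0.016,-0.024,0,0,-1],[0,-0.356,0.032,-0.032,0,0,-1],[0,-0.444,0.052,-0.04,0,0,-1],[0,-0.444,0.052,-0.04,0,0,-1]]]'

```text
t: 29.7
eef_pos: [483.2, 9.5, 419.9]
tcp_rot: [2.934, 0.002, 2.949]
ft_force: [4.1, 6.9, -10.8]
opening: 0.32
grip_force: 30.0
```

```bash
python3 - <<'E'
from h import *
dwell("cw2",5)
E
```

```text
cw2 th 0.205 T 0.593 (t2 0.333) Frad 10.4 Fax -2.5 rad 100.2 ax -0.7 grip 30.0 open 0.32 t 29.9
```

>>> arm_command --rows '[[[0,-0.09,0,-0.008,0,0,-1],[0,-0.179,0.006,-0.016,0,0,-1],[0,-0.268,0.016,-0.024,0,0,-1],[0,-0.356,0.032,-0.032,0,0,-1],[0,-0.444,0.052,-0.04,0,0,-1],[0,-0.53,0.073,-0.048,0,0,-1],[0,-0.53,0.073,-0.048,0,0,-1]]]'

```text
t: 30.53
eef_pos: [469.0, -64.0, 392.3]
tcp_rot: [2.631, 0.0, 2.949]
ft_force: [6.2, 13.9, -11.4]
opening: 0.324
grip_force: 30.0
```

```bash
python3 - <<'E'
from h import *
dwell("cw2",5)
E
```

```text
cw2 th 0.509 T 0.699 (t2 0.495) Frad 16.9 Fax -3.6 rad 100.7 ax -1.2 grip 30.0 open 0.32 t 30.7333
```

>>> arm_command --rows '[[[0,0.09,0.01,0.008,0,0,-1],[0,0.179,0.018,0.016,0,0,-1],[0,0.268,0.029,0.024,0,0,-1],[0,0.356,0.045,0.032,0,0,-1],[0,0.444,0.065,0.04,0,0,-1],[0,0.53,0.089,0.048,0,0,-1],[0,0.53,0.089,0.048,0,0,-1]]]'

```text
t: 31.37
eef_pos: [483.6, 13.0, 420.9]
tcp_rot: [2.94, 0.004, 2.952]
ft_force: [1.8, -3.2, -4.4]
opening: 0.319
grip_force: 30.0
```

```bash
python3 - <<'E'
from h import *
dwell("xcw2",6)
E
```

```text
xcw2 th 0.206 T -0.483 (t2 -0.111) Frad 6.7 Fax -2.1 rad 100.5 ax -0.8 grip 30.0 open 0.32 t 31.6167
```

>>> arm_command --rows '[[[0,0.09,0.002,0.008,0,0,-1],[0,0.179,0.009,0.016,0,0,-1],[0,0.268,0.02,0.024,0,0,-1],[0,0.356,0.036,0.032,0,0,-1],[0,0.444,0.056,0.04,0,0,-1],[0,0.444,0.056,0.04,0,0,-1]]]'

```text
t: 32.17
eef_pos: [496.3, 77.5, 426.2]
tcp_rot: [-3.095, 0.004, 2.95]
ft_force: [0.3, -4.4, -2.3]
opening: 0.321
grip_force: 30.0
```

```bash
python3 - <<'E'
from h import *
dwell("xcw2",6)
E
```

```text
xcw2 th -0.044 T -0.485 (t2 -0.167) Frad 4.3 Fax -0.6 rad 100.7 ax -0.2 grip 30.0 open 0.32 t 32.4167
```

>>> arm_command --rows '[[[0,0.09,0.002,0.008,0,0,-1],[0,0.179,0.009,0.016,0,0,-1],[0,0.268,0.02,0.024,0,0,-1],[0,0.356,0.036,0.032,0,0,-1],[0,0.444,0.056,0.04,0,0,-1],[0,0.444,0.056,0.04,0,0,-1]]]'

```text
t: 32.97
eef_pos: [509.1, 142.4, 414.9]
tcp_rot: [-2.844, 0.004, 2.951]
ft_force: [-1.0, -4.2, 3.8]
opening: 0.32
grip_force: 30.0
```

```bash
python3 - <<'E'
from h import *
dwell("xcw2",6);fits()
E
```

```text
xcw2 th -0.295 T -0.603 (t2 -0.246) Frad -1.5 Fax 0.2 rad 100.6 ax 0.4 grip 30.0 open 0.32 t 33.2167
T 0 [0.425 1.008 0.481 0.    0.   ] sd a 0.050 cost 7.2 [-0.02 -0.11  0.06 -0.03  0.08  0.01 -0.1  -0.05  0.02  0.01  0.14 -0.03
 -0.03  0.01  0.01  0.04 -0.01  0.01  0.02 -0.04 -0.03  0.07 -0.03 -0.02]
T 1 [ 0.424  1.012  0.481  0.    -0.007] sd a 0.062 cost 7.2 [-0.02 -0.12  0.06 -0.03  0.07  0.01 -0.09 -0.05  0.03  0.01  0.14 -0.04
 -0.02  0.01  0.01  0.04 -0.01  0.01  0.03 -0.04 -0.03  0.07 -0.03 -0.01]
t2 0 [0.37  1.353 0.294 0.    0.   ] sd a 0.062 cost 17.4 [ 0.08 -0.01  0.2   0.09  0.   -0.09 -0.17 -0.07  0.02 -0.02  0.04  0.01
 -0.03 -0.03 -0.08 -0.13 -0.11  0.01 -0.08  0.14  0.07 -0.   -0.03 -0.04]
t2 1 [ 0.38   1.405  0.301  0.013 -0.103] sd a 0.093 cost 13.8 [ 0.04 -0.06  0.15  0.06 -0.   -0.07 -0.14 -0.01  0.06  0.    0.04 -0.
  0.04  0.02 -0.06 -0.13 -0.12 -0.03 -0.03  0.16  0.06  0.01  0.    0.01]
```

Both grips agree: the offset is 1.01 ± 0.05 rad. The target for the gripped cap is 0.04 rad from vertical, so I'm turning +0.33 rad and holding there.

>>> arm_command --rows '[[[0,-0.09,0.002,-0.008,0,0,-1],[0,-0.179,0.009,-0.016,0,0,-1],[0,-0.268,0.02,-0.024,0,0,-1],[0,-0.356,0.036,-0.032,0,0,-1],[0,-0.444,0.056,-0.04,0,0,-1],[0,-0.53,0.08,-0.048,0,0,-1],[0,-0.584,0.098,-0.053,0,0,-1],[0,-0.584,0.098,-0.053,0,0,-1],[0,-0.584,0.098,-0.053,0,0,-1]]]'

```text
t: 34.02
eef_pos: [491.9, 54.7, 426.3]
tcp_rot: [3.104, 0.004, 2.948]
ft_force: [0.9, 3.6, -2.8]
opening: 0.32
grip_force: 30.0
```

```bash
python3 - <<'E'
from h import *
dwell("final",4,False)
z=np.load("pics/top0.npz");p,d=read_camera("top");P=cloud("top",d);P0=cloud("top",z["d"])
for Q in(P0,P):
    q=Q[150:180,268:295].reshape(-1,3);q=q[q[:,2]>50];print("jar",q.mean(0))
    q=Q[200:222,316:335].reshape(-1,3);print("pedal z",np.median(q,0))
print(state()["qvel"].round(3))
E
```

```text
final th 0.037 T 0.503 (t2 0.269) Frad 2.6 Fax -0.5 rad 100.8 ax -0.4 grip 30.0 open 0.32 t 34.1667
jar [ 636.56580389 -205.44928323   77.57947032]
pedal z [ 505.08330955 -308.56062143   54.10573742]
jar [ 633.45124032 -204.66884145   87.5714041 ]
pedal z [ 505.22593124 -308.78873132   54.06947103]
[-0.001 -0.     0.002  0.003 -0.002 -0.001]
```

The rotor is held at the target with a 30 N grip, the pedal is up and the jar hasn't been disturbed. Handing in.

```bash
python3 -c "
from cell import *;print(job_done())"
```

```text
the job is handed in; nothing more can be done
None
```

I pressed the pedal to its stop, and it is up again. By feel, the heavy side is about 58° clockwise of the red cap; I turned it to straight down, where the fingers hold a white cap at 30 N. The jar stands where it was; I handed the job in at about 34 s, and no verdict was shown.

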